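Clamp a whetstone in its bench holder with a hex key

TASK

Clamp the green whetstone in its plywood bench holder: take the large T-handled hex key with the red grip from the rack, feel for the hex socket sunk in the top of the clamp block, and turn it clockwise, regrasping the key as needed, until the jaw presses the stone firmly against the end stop and it stays clamped by itself. Then draw the key out and put it back in its own hole in the rack, fully down, leaving the small key and the tools lying around as they are.

Things in the scene. Friction and masses are not known exactly. Their poses are not given: they have to be found in the camera images.
- holder: Stone holder, fixed to the bench: plywood board 104 x 326 x 16 mm, long along its own y, origin under its centre. At the -y end an aluminium clamp block (86 x 58 mm, top 39 mm above the bench), at the +y end an aluminium end stop 36 mm high with a thin rubber face. The socket's axis is 127 mm from the origin towards -y.
- socket (a point): Centre of the hex socket's mouth, on the face of a turning steel hub 33.5 mm above the bench, 5.5 mm below the clamp block's top under a round opening of 31 mm. The socket is a vertical hexagon 18.2 mm across flats, 17 mm deep, with a 3 mm chamfer. How its flats point is not known (repeats every 60 degrees); the key drops in only within about 6 degrees of it, then has about 8 degrees of play.
- stop_face (a point): Middle of the end stop's rubber face, which looks towards the clamp (-y of the holder). Jaw and stop stand 217 mm apart with the jaw fully open.
- jaw_face: Black rubber face of the jaw, 78 mm wide; origin below the middle of its front, at bench height. Clockwise turning (from above) moves it along the holder's +y, 4.8 mm per radian (0.15 N m free, 0.3 tight). After both jaw and stop touch the stone (1.6 to 2.4 rad), 0.4 to 0.8 rad more clamps it well (rubber, 4.5 N per mm); a hard stop follows at 1 rad. The hub stays where left.
- stone: Green whetstone, 205 mm long, 69 mm wide, 24 mm high, 0.72 kg, lying loose on the board between jaw and end stop with some millimetres of play; origin at the centre of its underside, its length roughly along its own x (along the holder's y).
- rack: Key rack, fixed: a low wooden stand 200 x 70 mm, 64 mm high, long along its own x; its 16 mm top board has two round holes of 25 mm, 50 mm to either side of its centre, each with a key standing in it; origin under its centre.
- key_large: Large hex key: red T-grip with a black inlay, 100 x 16 x 28 mm, on a steel hex shank 17 mm across flats, 56 mm long; 0.2 kg. Origin on its axis under the dark shoulder washer (34 mm wide, 4 mm thick) that rests on the rack. Own x along the grip, z up. Grip 12 to 40 mm above the origin, tip 56 mm below. One pair of flats faces along x. In either rack hole, grip roughly across the rack.
- key_large_tip (a point): Centre of the end of the large key's shank.
- key_small: A smaller hex key, blue T-grip 76 mm long, shank 12 mm across flats, in the rack's other hole: too small for the socket, to be left there. Origin and axes as for the large key.
- chisel: Bench chisel 231 mm long with a wooden handle, lying behind the holder, to be left alone; origin under its middle.
- nagura: Small pale dressing stone 81 x 44 x 23 mm, left of the holder, to be left alone; origin under its middle.
- plane: Small wooden plane 189 x 74 x 70 mm behind the rack, to be left alone; origin under its middle.

How it is judged:
By the outcome, as a careful person would: the job done as asked, in the order asked, and still so for the second after the job is handed in, with the robot touching nothing.
It also fails if it takes over 64 s, if anything falls off the work surface, if the arm or the gripper's body presses on something with over 40 N, if the wrist force passes 120 N, or if a joint passes its speed limit or range.

ROBOT

A 6-joint arm with a two-finger parallel gripper is mounted at the origin on a cart in front of the work surface, level with it; the furniture and walls round the work are solid. World frame = base frame: x ahead of the robot, y to its left, z up, the work surface at z = 0. Lengths are in mm, angles in rad, forces in N, time in s.
With the tool pointing down it reaches from about 350 to 875 mm from the base axis. Payload 4.2 kg.
Tool frame: the origin (TCP) lies midway between the tips of the shut fingers; the grasp point (between the pads) lies 19 mm behind it (arm.grasp_offset is the distance from the TCP to the grasp point, in mm); z points along the fingers, y is the line along which they close (so a half turn about z gives the same grasp; the last joint's range is limited). The gripper opens to 85 mm and grips with 20 to 120 N. Pads are 22 mm wide; open, the fingers measure 114 mm over their backs; the gripper's body (76 mm by 85 mm) begins 54 mm behind the grasp point. The pads swing forward as they close: fully open they stand 13 mm farther back than shut.
Start: joints at [-0.946, 0.385, 0.008, 0, -1.194, -0.259], TCP at [223.574, -583.621, 231.312] pointing down, gripper open.
Joint ranges: [-3.14, 3.14], [-1.21, 2.06], [-1.07, 1.41], [-3.16, 2.05], [-2.99, -0.16], [-3.1, 3.1]. Speed limits (rad/s): [2.79, 2.79, 3.14, 3.14, 3.14, 3.14].

INTERFACE

Orientations are given as a unit quaternion [x, y, z, w].
In Python, from bench import arm gives the robot as it stands. The module is installed in compiled form; this text tells all that it offers.
- The arm moves only by the tool servo_tool, never from a script. Its argument "increments" is a list of rows, each a list of 7 numbers: the opening, from 0 (shut) to 1 (fully open), then the shift along the tool's x, y, z in m, then the turn, a rotation vector about the tool's x, y, z in degrees. In form: [[grip, x, y, z, ax, ay, az], ...]. A call has 1 to 12 rows; each row is the pose to reach, as a shift and turn from the pose commanded when the call began, along the tool's axes at that moment; what a row does not reach only later rows make up. A row lasts 1/8 s, in which the tool goes at most 62.5 mm and 10.7 degrees, less where a joint would pass 70% of its speed; a pose out of reach is approached as far as the arm can. A call with a gripper value outside its range is refused whole. The fingers move at their own pace and stop on an object; the grip force is fixed at half the most. Time passes only in rows, so rows that repeat a pose let the fingers close. It gives the time, the measured TCP pose, the force, the opening and the grip force at its end, in the units of the state.
- arm.read_state(): the state, without advancing time (a new reading comes with each control period).
- arm.get_image(name): name is "scene" or "top" or "wrist"; returns a dict with "color" (400x640x3 uint8, red, green, blue), "fx", "fy", "cx", "cy" (pixels), "k1" (the pictures are not rectified: a ray, as slopes to the right and down, at radius r is drawn at 1 + k1 r^2 times it, then the intrinsics apply), "rvec" (rotation vector, rad) and "tvec" (3), from world to camera coordinates, as OpenCV has them; the wrist camera has in their place "hand_eye" (4x4, takes a point from camera to tool coordinates, whose origin is the TCP and whose axes are the flange's). Camera axes: x right, y down, z forward; pixel columns grow to the right and rows downward; lengths in mm; the calibration is good to about 2 mm. A picture is of the moment at which its call begins: read the wrist's pose just before it. There is no depth.
- arm.job_done(): hands the job in; it is judged then, once.
Trained networks look in the newest picture that a camera, given by its name, has taken for a name from the list of things; names that differ only in an ending like _2 or _b are one class to them, and where a whole thing is asked for, a point or a joint stands for the part that bears it (a point fixed in the world has none). Each returns a list of dicts, best first, with "p" (0 to 1); they miss things now and then, are a little off and sometimes report something else, mostly with a low value. They report only what shows in the picture. A call takes as long as a camera call.
- arm.look_for(camera, thing): "box" ([centre column, centre row, width, height] in pixels, round what is visible of it).
- arm.spot_point(camera, thing): "centre" ([column, row] in pixels: a listed point, or the origin of a listed thing).
The state is a dict: "clock": time; "joints": joint angles; "joint_vel": joint speeds; "joint_efforts": joint torques, N m; "position": TCP position; "ee_rot": TCP orientation; "contact_force": force on the tool from outside, world axes, zero at the start; "wrist_torque": the same for the moment, N m; "gripper_width": finger opening in mm; "grasp_force": force on a finger pad.
Only numpy, scipy, OpenCV 4.12 (cv2) and the standard library are available. Lean on these libraries where they do the work, as an engineer would, in place of code of your own. Each camera call takes 0.05 s, during which the arm holds its last target. There are 200 camera calls.

## Working session

There is one attempt and no reset: what is moved stays moved. The work goes in short steps, Python scripts to look and compute and a tool call to move; the robot and the scene stay as the last step left them, time stands still between calls to the robot, and variables do not carry over. Pictures are saved under pics/ and viewed, at most 10 in all, crops included, and the job is handed in when it is done.

Besides the shell and the picture viewer there is one more tool, called as a command line: name --pt "numbers of a row" for each row, then --argument value for the rest. servo_tool: Moves the arm, as the interface text tells. Its arguments: {"type":"object","properties":{"increments":{"type":"array","items":{"type":"array","items":{"type":"number"}}}},"required":["increments"]}

```bash
mkdir -p pics; cat > h.py <<'E'
import numpy as np, cv2
from scipy.spatial.transform import Rotation as R
from bench import arm
def cam(im, st=None):
    """returns (C, Rwc) camera centre and rotation cam->world"""
    if 'rvec' in im:
        Rm=cv2.Rodrigues(np.array(im['rvec'],float))[0]; t=np.array(im['tvec'],float).ravel()
        return -Rm.T@t, Rm.T
    H=np.array(im['hand_eye']); Rt=R.from_quat(st['ee_rot']).as_matrix()
    return np.array(st['position'])+Rt@H[:3,3], Rt@H[:3,:3]
def ray(im,px,st=None):
    C,Rw=cam(im,st)
    d=np.array([(px[0]-im['cx'])/im['fx'],(px[1]-im['cy'])/im['fy']]);u=d.copy()
    for _ in range(20): u=d/(1+im['k1']*(u@u))
    return C,Rw@np.array([u[0],u[1],1])
def at_z(im,px,z,st=None):
    C,d=ray(im,px,st); return C+d*(z-C[2])/d[2]
def proj(im,P,st=None):
    C,Rw=cam(im,st); p=Rw.T@(np.array(P,float)-C); u=p[:2]/p[2]; u=u*(1+im['k1']*(u@u))
    return np.array([im['fx']*u[0]+im['cx'],im['fy']*u[1]+im['cy']])
def tri(rs):
    A=np.zeros((3,3));b=np.zeros(3)
    for C,d in rs:
        d=d/np.linalg.norm(d);M=np.eye(3)-np.outer(d,d);A+=M;b+=M@C
    return np.linalg.solve(A,b)
def save(im,name,box=None,sc=1):
    c=im['color'][:,:,::-1]
    if box: c=c[box[1]:box[3],box[0]:box[2]]
    cv2.imwrite('pics/'+name,cv2.resize(c,None,fx=sc,fy=sc,interpolation=cv2.INTER_CUBIC))
E
python3 - <<'E'
from h import *
st=arm.read_state(); print(st)
ims={c:arm.get_image(c) for c in('scene','top')}
for c in ims: print(c,cam(ims[c])[0])
a=np.vstack([ims['top']['color'],ims['scene']['color']])
cv2.imwrite('pics/top.png',ims['top']['color'][:,:,::-1]);cv2.imwrite('pics/scene.png',ims['scene']['color'][:,:,::-1])
zs=dict(socket=33.5,stop_face=26,jaw_face=0,stone=16,rack=0,key_large=64,key_small=64,key_large_tip=8,holder=0,plane=0,chisel=0,nagura=0)
for n in zs:
    rs=[]
    for c in ims:
        r=arm.spot_point(c,n)[:1]
        if r: print(n,c,round(r[0]['p'],2),np.round(r[0]['centre'],1),np.round(at_z(ims[c],r[0]['centre'],zs[n]),1)); rs.append(ray(ims[c],r[0]['centre']))
    if len(rs)==2: print('   tri',np.round(tri(rs),1))
E
```

```text
{'clock': 0.0, 'joints': array([-9.46403030e-01,  3.85577428e-01,  6.64350425e-03, -4.72373044e-04,
       -1.19398142e+00, -2.58615324e-01]), 'joint_vel': array([ 0.00053251, -0.00026171,  0.00100343, -0.00036456,  0.00029311,
        0.00013658]), 'joint_efforts': array([-2.72786474e-04, -3.92285585e+01,  1.88405585e+01,  4.18615177e+00,
       -4.57133632e-03,  4.70173276e-06]), 'position': array([ 223.36854198, -583.11516671,  230.2198393 ]), 'ee_rot': array([-1.81785340e-01,  9.83337643e-01,  1.05171333e-03, -2.54253748e-04]), 'contact_force': array([-0.0343285 ,  0.21087741,  0.8783506 ]), 'wrist_torque': array([ 0.0368144 , -0.03396289,  0.01843953]), 'grasp_force': 0.0, 'gripper_width': 85.802791528458}
scene [-193.00561606  573.28912766  589.48304915]
top [ 401.51386069   68.13856552 1331.23289585]
socket scene 0.71 [365.5 214.6] [491.8  -7.4  33.5]
socket top 0.83 [351.  231.9] [488.2  -7.2  33.5]
   tri [488.8  -6.3  35.4]
stop_face scene 0.63 [281.  258.4] [461.7 255.8  26. ]
stop_face top 0.67 [264.9 241.8] [455.3 260.6  26. ]
   tri [454.9 259.4  32. ]
jaw_face scene 0.
[... 647 characters left out ...]
 -227.7   63.2]
key_large_tip scene 0.62 [443.  201.2] [ 457.1 -260.     8. ]
key_large_tip top 0.45 [432.2 246.2] [ 446.7 -265.7    8. ]
   tri [ 450.7 -260.9   10.8]
holder scene 0.7 [327.6 244.9] [475.4 121.4   0. ]
holder top 0.62 [306.2 233.7] [483.4 133.4   0. ]
   tri [479.  127.6   1.2]
plane scene 0.89 [372.8 171.7] [ 728.7 -229.7    0. ]
plane top 0.93 [418.4 154.7] [ 744.8 -229.7    0. ]
   tri [ 743.1 -235.2   -7. ]
chisel scene 0.71 [289.2 231.2] [579.3 170.1   0. ]
chisel top 0.9 [295.2 204. ] [578.5 170.2   0. ]
   tri [5.785e+02 1.703e+02 5.000e-01]
nagura scene 0.75 [211.2 277.1] [519.1 400.3   0. ]
nagura top 0.66 [349.2 231.4] [492.   -3.4   0. ]
   tri [535.3 190.6 -39.8]
```

```bash
python3 -c "
import cv2,numpy as np
t=cv2.imread('pics/top.png')[150:300,180:480]; s=cv2.imread('pics/scene.png')[130:310,230:500]
t=cv2.resize(t,(600,300),interpolation=2);s=cv2.resize(s,(450,300),interpolation=2)
c=np.zeros((600,600,3),np.uint8);c[:300]=t;c[300:,:450]=s;cv2.imwrite('pics/c1.png',c)"
```

```text
(no output)
```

View pics/c1.png

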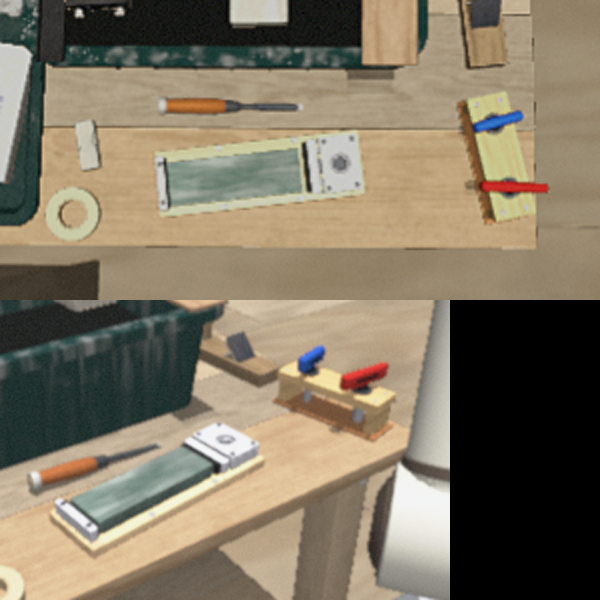

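The red (large) key stands in the rack's near hole, grip at top-image px about (437,243); the blue one is in the far hole. The holder is to the left, with its block on the right end.

```bash
cat >> h.py <<'E'
def redfit(im,z,st=None,box=None):
    """pose of red grip top face: minAreaRect centre and axis (deg, mod 180) at height z"""
    h=cv2.cvtColor(im['color'],cv2.COLOR_RGB2HSV)
    m=(((h[...,0]<8)|(h[...,0]>172))&(h[...,1]>150)&(h[...,2]>60)).astype(np.uint8)
    n,l,s,c=cv2.connectedComponentsWithStats(m); k=1+np.argmax(s[1:,4])
    ys,xs=np.nonzero(l==k); P=np.array([at_z(im,(x,y),z,st)[:2] for x,y in zip(xs,ys)],np.float32)
    (cx,cy),(w,hh),a=cv2.minAreaRect(P)
    if w<hh: a+=90
    return (cx,cy),(w,hh),a%180,(xs.min(),ys.min(),xs.max(),ys.max())
def go(pos,yaw=None,st=None):
    """increment (m, deg) in tool axes to reach TCP pos, tool y at yaw deg (mod 180), vertical"""
    st=st or arm.read_state(); Rt=R.from_quat(st['ee_rot']).as_matrix()
    d=Rt.T@(np.array(pos)-st['position'])/1000
    r=np.zeros(3)
    if yaw is not None:
        best=None
        for k in(0,180):
            y=np.deg2rad(yaw+k); Y=np.array([np.cos(y),np.sin(y),0]);Z=np.array([0,0,-1.]);X=np.cross(Y,Z)
            rv=R.from_matrix(Rt.T@np.c_[X,Y,Z]).as_rotvec(degrees=True)
            print('opt',np.round(rv,2))
            if best is None or np.linalg.norm(rv)<np.linalg.norm(best): best=rv
        r=best
    print('inc',np.round(d,4),np.round(r,2))
E
python3 - <<'E'
from h import *
im=arm.get_image('top'); print(redfit(im,104))
im=arm.get_image('scene'); print(redfit(im,95))
w=arm.get_image('wrist');print(np.round(w['hand_eye'],3),w['fx'],w['cx'],w['cy'])
go([450,-258,280],0)
E
```

```text
((451.714599609375, -254.34205627441406), (97.53600311279297, 15.964853286743164), 87.8050537109375, (np.int64(420), np.int64(240), np.int64(453), np.int64(246)))
((450.29290771484375, -254.90817260742188), (42.23130798339844, 127.1451416015625), 96.55379962921143, (np.int64(435), np.int64(168), np.int64(461), np.int64(183)))
[[-1.00000e-03 -9.53000e-01 -3.03000e-01  7.77900e+01]
 [ 1.00000e+00 -0.00000e+00 -1.00000e-03  7.60000e-02]
 [ 1.00000e-03 -3.03000e-01  9.53000e-01 -1.41516e+02]
 [ 0.00000e+00  0.00000e+00  0.00000e+00  1.00000e+00]] 279.5680519768795 321.523507204967 199.27108530892082
opt [  0.    -0.   110.96]
opt [  0.     0.   -69.04]
inc [-0.3279  0.2231 -0.0487] [  0.     0.   -69.04]
```

servo_tool --pt "1 -0.3279 0.2231 -0.04 0 0 -67" --pt "1 -0.3279 0.2231 -0.04 0 0 -67" --pt "1 -0.3279 0.2231 -0.04 0 0 -67" --pt "1 -0.3279 0.2231 -0.04 0 0 -67" --pt "1 -0.3279 0.2231 -0.04 0 0 -67" --pt "1 -0.3279 0.2231 -0.04 0 0 -67" --pt "1 -0.3279 0.2231 -0.04 0 0 -67" --pt "1 -0.3279 0.2231 -0.04 0 0 -67" --pt "1 -0.3279 0.2231 -0.04 0 0 -67" --pt "1 -0.3279 0.2231 -0.04 0 0 -67"

```text
clock: 2.7
position: [449.3, -258.8, 271.2]
ee_rot: [-0.694, 0.72, 0.0, -0.0]
contact_force: [-0.5, -0.9, 0.5]
gripper_width: 85.3
grasp_force: 0.0
```

```bash
python3 - <<'E'
from h import *
st=arm.read_state(); im=arm.get_image('wrist'); print(st['joints'],st['position'],st['joint_vel'].max())
print(redfit(im,104,st)); 
for n,z in(('key_large',64),('rack',0),('key_small',64)): 
  r=arm.spot_point('wrist',n)[:1]
  if r: print(n,r[0]['p'],r[0]['centre'],at_z(im,r[0]['centre'],z,st))
save(im,'w1.png')
E
```

```text
[-2.09262609e-01  1.75093758e-01 -1.83409444e-01 -9.71954758e-06
 -1.21271792e+00  1.71771699e-01] [ 449.30518099 -258.78081054  271.16314289] 0.001392047763113622
((453.83837890625, -262.3750915527344), (96.37781524658203, 15.369153022766113), 87.956787109375, (np.int64(310), np.int64(136), np.int64(324), np.int64(219)))
key_large 0.75 [317.6, 175.8] [ 454.10243195 -257.43175705   64.        ]
rack 0.63 [283.7, 175.4] [ 506.57212967 -245.52078189    0.        ]
key_small 0.8 [241.7, 195.4] [ 554.17979354 -235.19548556   64.        ]
```

View pics/w1.png

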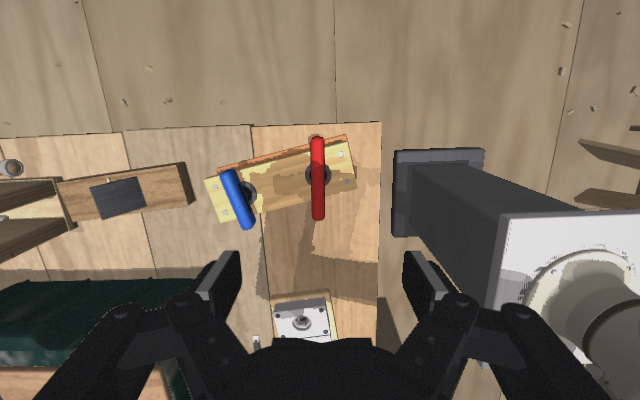

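Wrist view: red grip at px (317,178) nearly vertical in the image, blue at (240,198), rack between, the clamp block at (302,320). I'll go closer.

servo_tool --pt "1 -0.001 -0.0035 0.06 0 0 0" --pt "1 -0.001 -0.0035 0.096 0 0 0" --pt "1 -0.001 -0.0035 0.096 0 0 0" --pt "1 -0.001 -0.0035 0.096 0 0 0"

```text
clock: 3.4
position: [454.6, -257.8, 177.0]
ee_rot: [-0.694, 0.72, -0.001, 0.0]
contact_force: [-0.0, 0.4, -0.1]
gripper_width: 85.4
grasp_force: 0.0
```

```bash
python3 - <<'E'
from h import *
st=arm.read_state(); im=arm.get_image('wrist'); print(st['position'])
print(redfit(im,104,st)); 
for n,z in(('key_large',64),('rack',0),('key_small',64)): 
  r=arm.spot_point('wrist',n)[:1]
  if r: print(n,r[0]['p'],r[0]['centre'],at_z(im,r[0]['centre'],z,st))
for y in (-305,-258,-205): print(y,[np.round(proj(im,(453,y,z),st),1) for z in(64,76,104)])
save(im,'w2.png',(220,60,420,300),2.5)
E
```

```text
[ 454.62868889 -257.82182667  176.99169875]
((453.8155517578125, -262.1045837402344), (97.40126037597656, 15.423457145690918), 88.55853271484375, (np.int64(312), np.int64(145), np.int64(332), np.int64(259)))
key_large 0.92 [324.2, 196.3] [ 452.27149655 -257.84269316   64.        ]
rack 0.94 [279.8, 192.9] [ 505.00279419 -244.46453305    0.        ]
key_small 0.83 [223.6, 220.1] [ 551.78082133 -236.96605492   64.        ]
-305 [array([321.6, 146.3]), array([321.6, 148. ]), array([321.6, 152.6])]
-258 [array([323.4, 196.2]), array([323.5, 200. ]), array([323.7, 210.4])]
-205 [array([325.2, 246.4]), array([325.4, 252.1]), array([325.7, 267.5])]
```

View pics/w2.png

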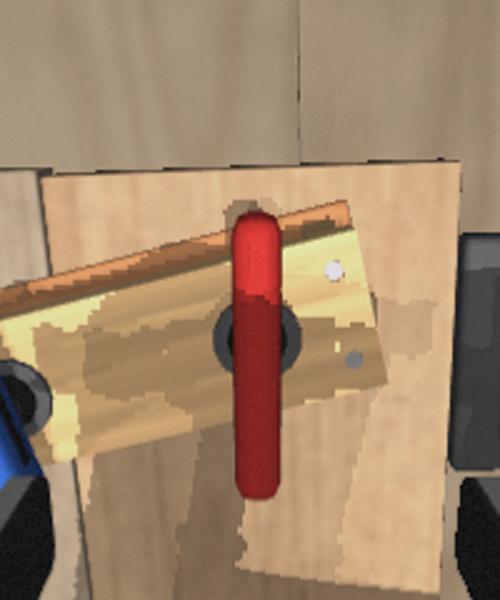

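servo_tool --pt "1 0.0015 0.001 0.05 0 0 0" --pt "1 0.0015 0.001 0.09 0 0 0" --pt "1 0.0015 0.001 0.103 0 0 0" --pt "1 0.0015 0.001 0.103 0 0 0" --pt "0 0.0015 0.001 0.103 0 0 0" --pt "0 0.0015 0.001 0.103 0 0 0" --pt "0 0.0015 0.001 0.103 0 0 0" --pt "0 0.0015 0.001 0.103 0 0 0" --pt "0 0.0015 0.001 0.103 0 0 0" --pt "0 0.0015 0.001 0.103 0 0 0"

```text
clock: 4.85
position: [453.0, -258.7, 73.0]
ee_rot: [-0.695, 0.719, -0.001, 0.0]
contact_force: [0.2, 0.5, 5.1]
gripper_width: 15.1
grasp_force: 58.8
```

servo_tool --pt "0 0 0 -0.03 0 0 0" --pt "0 0 0 -0.06 0 0 0" --pt "0 0 0 -0.09 0 0 0" --pt "0 -0.05 -0.004 -0.09 0 0 0" --pt "0 -0.1 -0.008 -0.09 0 0 0" --pt "0 -0.15 -0.012 -0.09 0 0 0" --pt "0 -0.2 -0.015 -0.09 0 0 0" --pt "0 -0.25 -0.019 -0.09 0 0 0" --pt "0 -0.3 -0.023 -0.09 0 0 0" --pt "0 -0.33 -0.025 -0.09 0 0 0" --pt "0 -0.33 -0.025 -0.09 0 0 0" --pt "0 -0.33 -0.025 -0.09 0 0 0"

```text
clock: 6.35
position: [488.3, 69.8, 161.4]
ee_rot: [-0.694, 0.72, 0.001, -0.001]
contact_force: [0.9, -0.0, -1.9]
gripper_width: 15.0
grasp_force: 59.6
```

```bash
python3 - <<'E'
from h import *
st=arm.read_state(); im=arm.get_image('wrist'); print(st['position'],st['ee_rot'],st['joints'],st['gripper_width'])
for n,z in(('socket',33.5),('key_large_tip',95)): 
  r=arm.spot_point('wrist',n)[:1]
  if r: print(n,r[0]['p'],r[0]['centre'],at_z(im,r[0]['centre'],z,st)); c=r[0]['centre']; 
  if n=='socket': s=[int(v) for v in c]
C=at_z(im,s,33.5,st)
g=np.zeros((600,800,3),np.uint8)
v=im['color'][:,:,::-1]; k=v[max(0,s[1]-30):s[1]+30,s[0]-30:s[0]+30]
g[:400,:640]=v; cv2.imwrite('pics/w3.png',np.hstack([cv2.resize(v[:,170:470],(450,600)),cv2.resize(k,(350,600*350//600),interpolation=2).repeat(1,0) if 0 else cv2.copyMakeBorder(cv2.resize(k,(350,350),interpolation=2),0,250,0,0,0)]))
E
```

```text
[488.27978908  69.78599913 161.39927325] [-6.94287713e-01  7.19696481e-01  5.57753311e-04 -1.11173571e-03] [ 4.71626007e-01  2.30040687e-01 -4.08649665e-01 -5.20795148e-04
 -9.34558122e-01 -5.07251437e-01] 15.012122525935567
socket 0.58 [314.6, 115.9] [491.58294406  -3.68570633  33.5       ]
```

View pics/w3.png

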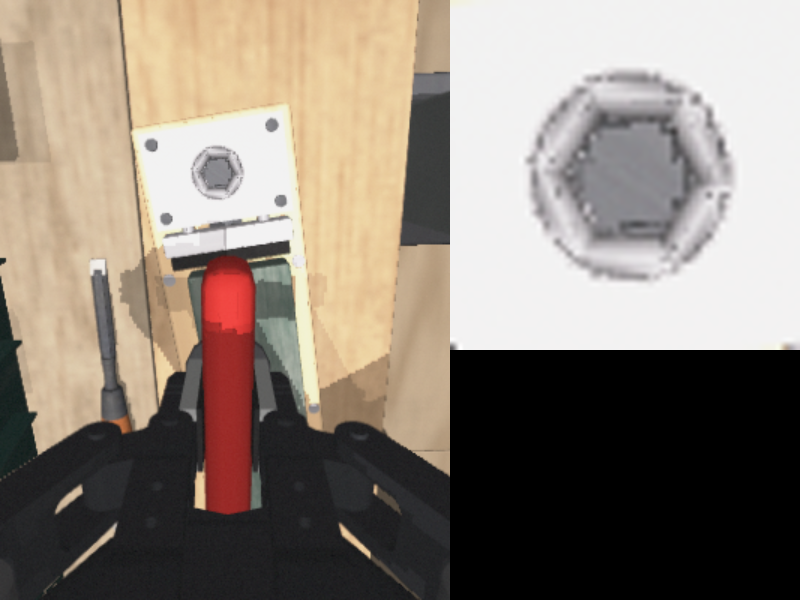

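The wrist view shows the socket at px (315,115), with its hexagon well visible: flats nearly horizontal in the image. Now fitting its angle.

```bash
cat >> h.py <<'E'
def hexfit(im,c0,st,z=31.):
    g=cv2.cvtColor(im['color'],cv2.COLOR_RGB2GRAY).astype(np.float32)
    def samp(cx,cy,r,th):
        p=np.array([proj(im,(cx+a*np.cos(b),cy+a*np.sin(b),z),st) for a,b in zip(r,th)],np.float32)
        return cv2.remap(g,p[:,:1].copy(),p[:,1:].copy(),cv2.INTER_CUBIC).ravel()
    th=np.deg2rad(np.arange(0,360,3)); res=[]
    for a in np.arange(0,60,2.):   # a: direction of a flat normal
        k=np.cos((th-np.deg2rad(a)+np.pi/6)%(np.pi/3)-np.pi/6)
        for dx in np.arange(-3,3.1,.75):
            for dy in np.arange(-3,3.1,.75):
                i=samp(c0[0]+dx,c0[1]+dy,8.1/k,th).mean(); o=samp(c0[0]+dx,c0[1]+dy,10.3/k,th)
                res.append((o.mean()-i,a,c0[0]+dx,c0[1]+dy))
    return sorted(res,reverse=True)
E
cat > fit.py <<'E'
from h import *
st=arm.read_state(); im=arm.get_image('wrist'); print(st['position'])
c=at_z(im,(315.2,115.3),33.5,st); print(c)
r=hexfit(im,c,st)
for q in r[:12]: print(np.round(q,1))
E
time python3 fit.py
```

```text
[488.81102035  69.33407848 162.01375498]
[491.65541645  -4.58551833  33.5       ]
[ 50.9  36.  490.9  -5.3]
[ 50.9  34.  490.9  -5.3]
[ 50.8  38.  490.9  -5.3]
[ 50.3  32.  490.9  -5.3]
[ 50.2  40.  490.9  -5.3]
[ 49.4  30.  490.9  -5.3]
[ 49.3  42.  490.9  -5.3]
[ 48.2  44.  490.9  -5.3]
[ 48.   28.  490.9  -5.3]
[ 47.5  36.  491.7  -5.3]
[ 47.4  38.  491.7  -5.3]
[ 47.2  34.  490.2  -5.3]
real	0m19.361s
user	0m19.378s
sys	0m0.137s
```

servo_tool --pt "0 0.0748 -0.005 0 0 0 -128" --pt "0 0.0748 -0.005 0 0 0 -128" --pt "0 0.0748 -0.005 0 0 0 -128" --pt "0 0.0748 -0.005 0 0 0 -128" --pt "0 0.0748 -0.005 0 0 0 -128" --pt "0 0.0748 -0.005 0 0 0 -128" --pt "0 0.0748 -0.005 0 0 0 -128" --pt "0 0.0748 -0.005 0 0 0 -128" --pt "0 0.0748 -0.005 0 0 0 -128" --pt "0 0.0748 -0.005 0 0 0 -128" --pt "0 0.0748 -0.005 0 0 0 -128" --pt "0 0.0748 -0.005 0 0 0 -128"

```text
clock: 8.05
position: [491.3, -5.3, 162.3]
ee_rot: [0.951, 0.308, -0.0, -0.0]
contact_force: [0.5, -0.6, -2.4]
gripper_width: 15.2
grasp_force: 59.7
```

servo_tool --pt "0 0 0 0.025 0 0 0" --pt "0 0 0 0.05 0 0 0" --pt "0 0 0 0.05 0 0 0" --pt "0 0 0 0.05 0 0 0"

```text
clock: 8.55
position: [492.3, -4.9, 113.2]
ee_rot: [0.952, 0.305, 0.001, 0.0]
contact_force: [0.0, 0.1, -2.5]
gripper_width: 14.9
grasp_force: 59.5
```

```bash
python3 - <<'E'
from h import *
st=arm.read_state(); print(st['joints'],st['wrist_torque'])
Rt=R.from_quat(st['ee_rot']).as_matrix();print(Rt.round(3))
P=np.array(st['position'])+Rt@[0,0,65]; print('tip',P)
for c in('top','scene'):
  im=arm.get_image(c); r=arm.spot_point(c,'key_large_tip')[:1]; print(c,r, proj(im,P))
ims=arm.get_image('scene'); p=proj(ims,(490,-5,50)); x,y=int(p[0]),int(p[1]); save(ims,'s2.png',(x-50,y-60,x+50,y+30),6)
E
```

```text
[ 3.21019774e-01  2.87494379e-01 -4.75394619e-01  6.38199577e-04
 -8.06380048e-01  1.87025928e+00] [ 0.05885111  0.00221311 -0.01382436]
[[ 0.813  0.582  0.002]
 [ 0.582 -0.813  0.   ]
 [ 0.001  0.001 -1.   ]]
tip [492.38165468  -4.85153662  48.22006812]
top [] [350.50317808 230.20507991]
scene [{'centre': [366.2, 209.2], 'p': 0.69}] [364.83754411 209.89854118]
```

View pics/s2.png

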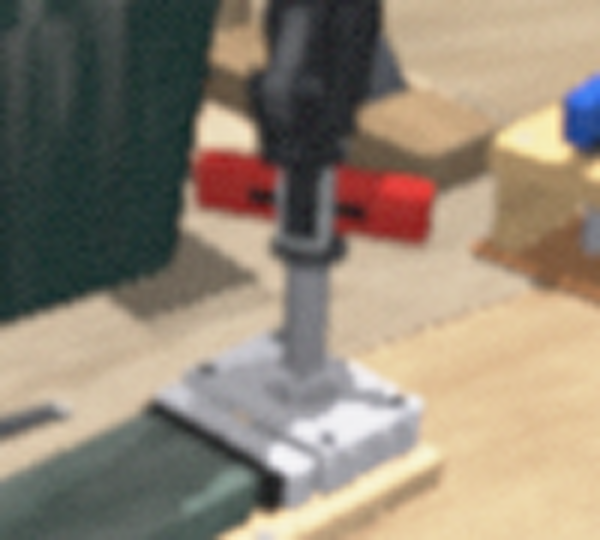

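The key hangs straight above the block's opening in the scene picture, grip held in its middle. Now feeling down.

servo_tool --pt "0 -0.001 -0.0007 0.008 0 0 0" --pt "0 -0.001 -0.0007 0.012 0 0 0" --pt "0 -0.001 -0.0007 0.014 0 0 0" --pt "0 -0.001 -0.0007 0.016 0 0 0" --pt "0 -0.001 -0.0007 0.018 0 0 0"

```text
clock: 9.43
position: [490.4, -4.6, 94.2]
ee_rot: [0.952, 0.306, 0.0, 0.0]
contact_force: [0.6, -0.4, -1.8]
gripper_width: 15.2
grasp_force: 59.5
```

servo_tool --pt "0 0 0 0.002 0 0 0" --pt "0 0 0 0.004 0 0 0" --pt "0 0 0 0.006 0 0 0" --pt "0 0 0 0.006 0 0 0"

```text
clock: 9.93
position: [491.4, -4.4, 88.7]
ee_rot: [0.952, 0.306, 0.001, 0.0]
contact_force: [3.1, -1.0, 0.8]
gripper_width: 15.1
grasp_force: 60.2
```

servo_tool --pt "0 0.0003 0.0002 0.002 0 0 0" --pt "0 0.0003 0.0002 0.004 0 0 0" --pt "0 0.0003 0.0002 0.006 0 0 0" --pt "0 0.0003 0.0002 0.006 0 0 0"

```text
clock: 10.42
position: [491.7, -4.4, 83.3]
ee_rot: [0.952, 0.306, 0.001, 0.0]
contact_force: [1.9, 0.4, 7.1]
gripper_width: 15.4
grasp_force: 61.2
```

servo_tool --pt "0 0 0 -0.0007 0 0 8" --pt "0 0 0 -0.0007 0 0 16" --pt "0 0 0 -0.0007 0 0 24" --pt "0 0 0 -0.0007 0 0 32" --pt "0 0 0 -0.0007 0 0 40" --pt "0 0 0 -0.0007 0 0 40"

```text
clock: 11.18
position: [491.2, -4.3, 82.7]
ee_rot: [0.999, -0.038, 0.001, -0.0]
contact_force: [4.2, 0.6, -2.5]
gripper_width: 15.1
grasp_force: 59.5
```

```bash
cat >s.py <<'E'
from h import *
st=arm.read_state(); Rt=R.from_quat(st['ee_rot']).as_matrix()
print(st['clock'],st['position'],'gripdir',np.degrees(np.arctan2(Rt[1,0],Rt[0,0])),'tau',st['wrist_torque'].round(3),'f',st['contact_force'].round(1),'j6',st['joints'][5],'eff',st['joint_efforts'][5])
E
python3 s.py
```

```text
11.175 [491.23195958  -4.33433426  82.65805575] gripdir -4.317622648242481 tau [ 0.122 -1.414  0.016] f [ 4.2  0.6 -2.5] j6 1.173160317442324 eff -0.21701489109545946
```

servo_tool --pt "0 -0.0005 0 0 0 0 9" --pt "0 -0.0005 0 0 0 0 18" --pt "0 -0.0005 0 0 0 0 27" --pt "0 -0.0005 0 0 0 0 36" --pt "0 -0.0005 0 0 0 0 45" --pt "0 -0.0005 0 0 0 0 45"

```text
clock: 11.92
position: [491.1, -4.2, 82.7]
ee_rot: [0.909, -0.416, 0.001, -0.001]
contact_force: [4.9, 1.1, -4.2]
gripper_width: 15.0
grasp_force: 59.2
```

```bash
cat >>s.py <<'E'
im=arm.get_image('top'); print([(n,np.round(at_z(im,r[0]['centre'],z)[:2],1)) for n,z in(('jaw_face',0),('stone',16),('stop_face',26)) for r in [arm.spot_point('top',n)] if r])
E
python3 s.py
```

```text
11.925 [491.05400225  -4.15495479  82.73365218] gripdir -49.20826963863507 tau [ 0.308 -1.813  0.066] f [ 4.9  1.1 -4.2] j6 0.3892914232715482 eff -0.20991335157305002
[('stop_face', array([467.5, 259.4]))]
```

servo_tool --pt "0 -0.0003 0 0 0 0 7" --pt "0 -0.0003 0 0 0 0 14" --pt "0 -0.0003 0 0 0 0 20" --pt "0 -0.0003 0 0 0 0 20"

```text
clock: 12.62
position: [491.0, -4.0, 82.8]
ee_rot: [0.823, -0.568, 0.001, -0.001]
contact_force: [6.0, 1.4, -6.2]
gripper_width: 15.0
grasp_force: 59.2
```

```bash
python3 s.py
```

```text
12.625 [490.98904035  -4.02164656  82.76551992] gripdir -69.15935728296691 tau [ 0.087 -1.946  0.065] f [ 6.   1.4 -6.2] j6 0.040327530525784465 eff -0.18671859987080097
[('jaw_face', array([ 501.2, -243.9])), ('stop_face', array([455.3, 262.5]))]
```

```bash
python3 - <<'E'
from h import *
im=arm.get_image('scene'); a=proj(im,(480,40,40));b=proj(im,(470,262,30)); print(a,b)
x0,y0,x1,y1=int(b[0])-45,int(a[1])-30,int(a[0])+45,int(b[1])+40; print(x0,y0)
save(im,'s3.png',(x0,y0,x1,y1),4); save(im,'s3raw.png')
old=cv2.imread('pics/scene.png')
cv2.imwrite('pics/s3b.png',np.vstack([cv2.resize(p[y0+10:y1-10,x0:x1],None,fx=4.2,fy=4.2,interpolation=2) for p in(old,cv2.imread('pics/s3raw.png'))])[:600,:800])
E
```

```text
[353.64577977 220.10315808] [276.67762887 256.01005269]
231 190
```

View pics/s3b.png

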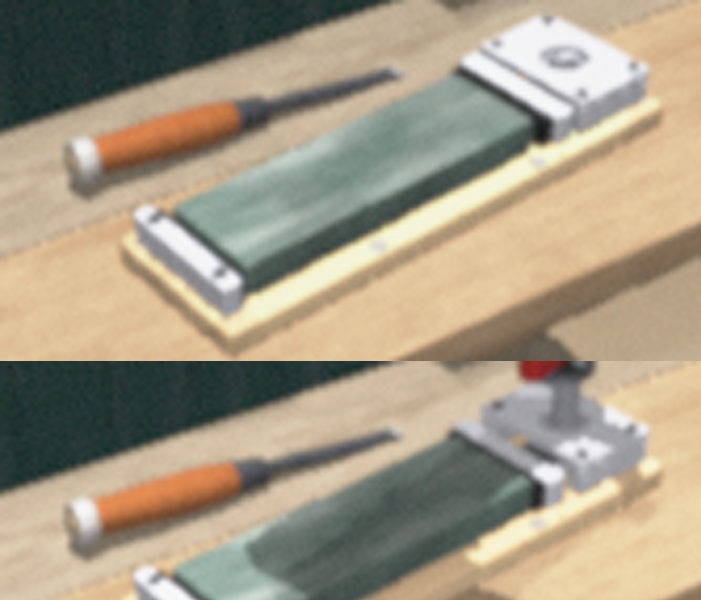

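The jaw has advanced clearly (a gap to the block has opened) and is close to the stone. Carry on with small turns, watching torque.

servo_tool --pt "0 -0.0003 0 0 0 0 6" --pt "0 -0.0003 0 0 0 0 12" --pt "0 -0.0003 0 0 0 0 12"

```text
clock: 13.25
position: [491.0, -3.9, 82.8]
ee_rot: [0.76, -0.65, 0.001, -0.001]
contact_force: [6.0, -1.0, -6.3]
gripper_width: 14.8
grasp_force: 59.1
```

```bash
cat >s.py <<'E'
from h import *
T=[];E=[]
for i in range(4):
    st=arm.read_state(); T.append(st['wrist_torque']);E.append(st['joint_efforts'][5]); arm.get_image('top')
Rt=R.from_quat(st['ee_rot']).as_matrix()
print(st['clock'],st['position'],'gripdir',np.degrees(np.arctan2(Rt[1,0],Rt[0,0])),'tau',np.mean(T,0).round(3),np.std(T,0).round(3),'f',st['contact_force'].round(1),'j6',st['joints'][5],'eff',np.round(E,3))
E
python3 s.py
```

```text
13.4 [491.02350578  -3.89188438  82.77085463] gripdir -81.12852683503215 tau [-0.18  -2.123  0.065] [0.017 0.014 0.045] f [ 6.2 -0.  -5.9] j6 -0.1692398176573998 eff [-0.188 -0.089 -0.071 -0.068]
```

servo_tool --pt "0 -0.0003 0 0 0 0 6" --pt "0 -0.0003 0 0 0 0 12" --pt "0 -0.0003 0 0 0 0 12"

```text
clock: 13.82
position: [491.0, -3.7, 82.8]
ee_rot: [-0.687, 0.726, -0.001, 0.001]
contact_force: [7.1, -1.4, -6.2]
gripper_width: 15.2
grasp_force: 59.1
```

```bash
python3 s.py
```

```text
13.975 [491.02773349  -3.76976078  82.77146173] gripdir -93.11863902734967 tau [-0.474 -2.273  0.063] [0.012 0.036 0.015] f [ 6.1 -1.8 -6.4] j6 -0.379269913979876 eff [-0.189 -0.09  -0.072 -0.069]
```

servo_tool --pt "0 -0.0003 0 0 0 0 6" --pt "0 -0.0003 0 0 0 0 12" --pt "0 -0.0003 0 0 0 0 12"

```text
clock: 14.4
position: [491.1, -3.6, 82.8]
ee_rot: [-0.608, 0.794, -0.001, 0.001]
contact_force: [6.5, -2.9, -6.0]
gripper_width: 15.0
grasp_force: 59.1
```

```bash
python3 s.py
```

```text
14.55 [491.07118676  -3.65059018  82.77499809] gripdir -105.11384287166446 tau [-0.774 -2.343  0.086] [0.018 0.019 0.034] f [ 5.7 -2.2 -6.1] j6 -0.5893381281736052 eff [-0.202 -0.103 -0.085 -0.082]
```

servo_tool --pt "0 -0.0003 0 0 0 0 6" --pt "0 -0.0003 0 0 0 0 12" --pt "0 -0.0003 0 0 0 0 12"

```text
clock: 14.98
position: [491.1, -3.6, 82.8]
ee_rot: [-0.521, 0.853, -0.001, 0.001]
contact_force: [6.4, -4.0, -6.5]
gripper_width: 15.1
grasp_force: 59.2
```

```bash
python3 s.py
```

```text
15.125 [491.09079424  -3.54628195  82.78877574] gripdir -117.10625999486842 tau [-1.083 -2.389  0.089] [0.034 0.01  0.016] f [ 7.  -2.6 -5.2] j6 -0.7992405225176135 eff [-0.22  -0.122 -0.103 -0.101]
```

servo_tool --pt "0 -0.0003 0 0 0 0 6" --pt "0 -0.0003 0 0 0 0 12" --pt "0 -0.0003 0 0 0 0 12"

```text
clock: 15.55
position: [491.1, -3.5, 82.8]
ee_rot: [-0.43, 0.903, -0.001, 0.001]
contact_force: [7.4, -4.2, -6.2]
gripper_width: 15.2
grasp_force: 59.2
```

```bash
python3 s.py
```

```text
15.7 [491.15017712  -3.46513919  82.77827984] gripdir -129.09620409100165 tau [-1.318 -2.391  0.141] [0.04  0.021 0.034] f [ 6.4 -4.2 -5.8] j6 -1.0090539211221323 eff [-0.237 -0.139 -0.12  -0.118]
```

servo_tool --pt "0 0 0 0 0 0 3.5" --pt "0 0 0 0 0 0 7" --pt "0 0 0 0 0 0 7" --pt "0 0 0 0 0 0 5" --pt "0 0 0 0 0 0 3" --pt "0 0 0 0 0 0 3"

```text
clock: 16.5
position: [491.1, -3.4, 83.0]
ee_rot: [-0.406, 0.914, -0.001, 0.001]
contact_force: [6.7, -2.9, -4.8]
gripper_width: 15.4
grasp_force: 59.6
```

```bash
python3 s.py
```

```text
16.65 [491.09484941  -3.41382469  82.96395098] gripdir -132.12663532463006 tau [-1.176 -2.177  0.013] [0.024 0.031 0.022] f [ 6.1 -3.  -4. ] j6 -1.061786935240377 eff [ 0.039  0.005 -0.001 -0.002]
```

servo_tool --pt "0 -0.0002 0.0006 -0.003 0 0 0" --pt "0 -0.0002 0.0006 -0.007 0 0 0" --pt "0 -0.0002 0.0006 -0.011 0 0 0" --pt "0 -0.0002 0.0006 -0.015 0 0 0" --pt "0 -0.0002 0.0006 -0.02 0 0 0" --pt "0 -0.0002 0.0006 -0.04 0 0 0" --pt "0 -0.0002 0.0006 -0.07 0 0 0" --pt "0 -0.0002 0.0006 -0.08 0 0 0" --pt "0 -0.0002 0.0006 -0.08 0 0 0"

```text
clock: 17.82
position: [489.2, -2.3, 163.0]
ee_rot: [-0.404, 0.915, 0.0, -0.0]
contact_force: [0.2, 1.1, -2.3]
gripper_width: 15.2
grasp_force: 60.0
```

```bash
python3 - <<'E'
from h import *
st=arm.read_state(); print(st['position'],st['joints'],st['gripper_width'],st['contact_force'],st['wrist_torque'])
go([452.5,-258.5,163],178)
go([452.5,-258.5,163],160)
im=arm.get_image('scene'); r=arm.spot_point('scene','key_large_tip')[:1]; Rt=R.from_quat(st['ee_rot']).as_matrix(); print(r,proj(im,st['position']+Rt@[0,0,65]))
old=cv2.imread('pics/scene.png')
n=im['color'][:,:,::-1]
cv2.imwrite('pics/s4.png',np.hstack([cv2.resize(n[195:290,245:400],None,fx=4,fy=4,interpolation=2)]))
E
```

```text
[489.2064407   -2.31087032 163.01356804] [ 3.27648815e-01  2.20501072e-01 -4.16892264e-01 -7.38410144e-04
 -9.33489095e-01 -1.06715461e+00] 15.22266792803069 [ 0.16755239  1.12994598 -2.2537086 ] [-0.02499086 -0.0157449   0.02367514]
opt [ 3.00e-02  2.00e-02 -4.04e+01]
opt [ 3.000e-02 -3.000e-02  1.396e+02]
inc [ 2.139e-01 -1.456e-01 -1.000e-04] [ 3.00e-02  2.00e-02 -4.04e+01]
opt [ 3.00e-02  2.00e-02 -2.24e+01]
opt [ 3.000e-02 -4.000e-02  1.576e+02]
inc [ 2.139e-01 -1.456e-01 -1.000e-04] [ 3.00e-02  2.00e-02 -2.24e+01]
[{'centre': [364.9, 195.5], 'p': 0.79}] [365.72376019 193.60255628]
```

View pics/s4.png

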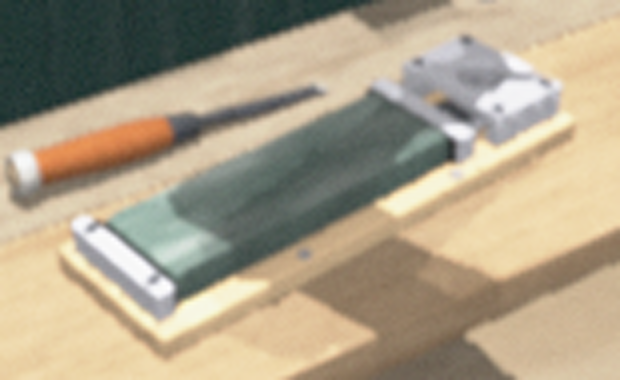

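The stone is held tight between jaw and stop, with the black gaps gone; the key is out. Back to the rack.

servo_tool --pt "0 0.0357 -0.0243 0 0 0 -6.7" --pt "0 0.0713 -0.0485 0 0 0 -13.5" --pt "0 0.107 -0.0728 0 0 0 -20.2" --pt "0 0.1426 -0.097 0 0 0 -27" --pt "0 0.1783 -0.1213 0 0 0 -33.7" --pt "0 0.2139 -0.1456 0 0 0 -40.4" --pt "0 0.2139 -0.1456 0 0 0 -40.4" --pt "0 0.2139 -0.1456 0 0 0 -40.4" --pt "0 0.2139 -0.1456 0 0 0 -40.4"

```text
clock: 19.05
position: [452.9, -257.6, 162.6]
ee_rot: [-0.695, 0.719, 0.0, -0.0]
contact_force: [0.1, 0.3, -1.5]
gripper_width: 15.2
grasp_force: 60.0
```

```bash
python3 - <<'E'
from h import *
P=[]
for i in range(4): st=arm.read_state(); P.append(st['position']); im=arm.get_image('wrist')
print(np.round(P,1),st['gripper_width']); print(redfit(im,st['position'][2]+31,st))
t=[]
for c in('scene','top'):
  i2=arm.get_image(c); r=arm.spot_point(c,'key_large_tip')[:1]; print(c,r,proj(i2,st['position']-[0,0,65]))
C=proj(im,(453,-259,64),st); print(C)
save(im,'w5.png',(220,60,420,300),2.5)
E
```

```text
[[ 452.9 -257.6  162.6]
 [ 453.1 -257.6  162.8]
 [ 453.2 -257.6  162.9]
 [ 453.2 -257.7  163. ]] 15.4717980327151
((452.794677734375, -269.0032653808594), (86.59044647216797, 14.922986030578613), 88.0090103149414, (np.int64(304), np.int64(171), np.int64(339), np.int64(342)))
scene [{'centre': [451.1, 172.5], 'p': 0.62}] [448.14351749 173.26644653]
top [{'centre': [224.8, 218.4], 'p': 0.68}] [437.09599451 242.96915956]
[321.58569878 199.36872104]
```

View pics/w5.png

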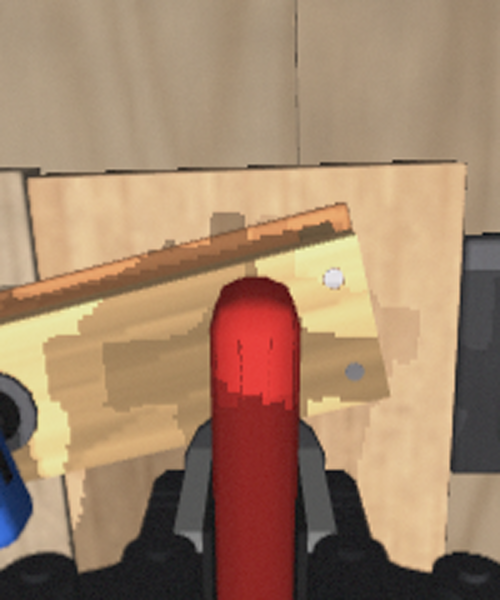

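Held key unshifted (grip end at row 171 as before), rack hole hidden beneath it. Lower with a check on force.

servo_tool --pt "0 0.001 0 0.015 0 0 0" --pt "0 0.001 0 0.027 0 0 0" --pt "0 0.001 0 0.032 0 0 0" --pt "0 0.001 0 0.036 0 0 0" --pt "0 0.001 0 0.04 0 0 0" --pt "0 0.001 0 0.04 0 0 0"

```text
clock: 20.2
position: [452.9, -259.5, 122.9]
ee_rot: [-0.695, 0.719, 0.0, -0.0]
contact_force: [-0.2, 0.1, -2.5]
gripper_width: 15.2
grasp_force: 60.0
```

In the hole, no contact. Down further.

servo_tool --pt "0 0 0 0.01 0 0 0" --pt "0 0 0 0.02 0 0 0" --pt "0 0 0 0.03 0 0 0" --pt "0 0 0 0.04 0 0 0" --pt "0 0 0 0.046 0 0 0" --pt "0 0 0 0.048 0 0 0" --pt "0 0 0 0.048 0 0 0"

```text
clock: 21.08
position: [453.1, -259.5, 75.1]
ee_rot: [-0.695, 0.719, -0.0, 0.0]
contact_force: [-0.7, 0.4, -2.1]
gripper_width: 15.2
grasp_force: 60.0
```

servo_tool --pt "0 0 0 0.001 0 0 0" --pt "0 0 0 0.002 0 0 0" --pt "0 0 0 0.0025 0 0 0" --pt "0 0 0 0.0025 0 0 0"

```text
clock: 21.58
position: [453.1, -259.6, 73.0]
ee_rot: [-0.695, 0.719, -0.0, 0.0]
contact_force: [-1.7, 1.0, 1.9]
gripper_width: 14.8
grasp_force: 60.7
```

servo_tool --pt "0.4 0 0 0.0005 0 0 0" --pt "0.6 0 0 0.0005 0 0 0" --pt "0.8 0 0 0.0005 0 0 0" --pt "0.8 0 0 0.0005 0 0 0" --pt "0.8 0 0 -0.02 0 0 0" --pt "0.8 0 0 -0.05 0 0 0" --pt "0.8 0 0 -0.1 0 0 0" --pt "0.8 0 0 -0.12 0 0 0" --pt "0.8 0 0 -0.12 0 0 0" --pt "0.8 0 0 -0.12 0 0 0"

```text
clock: 22.82
position: [452.2, -259.2, 191.3]
ee_rot: [-0.694, 0.72, 0.001, -0.0]
contact_force: [0.1, -0.1, -0.0]
gripper_width: 67.9
grasp_force: 0.0
```

```bash
python3 - <<'E'
from h import *
st=arm.read_state(); im=arm.get_image('wrist'); print(st['position']); print(redfit(im,104,st))
r=arm.spot_point('wrist','key_large')[:1]; print(r, r and at_z(im,r[0]['centre'],64,st))
s=arm.get_image('scene'); print(redfit(s,95))
a=s['color'][130:280,240:490,::-1]; b=im['color'][60:300,220:420,::-1]
cv2.imwrite('pics/f.png',np.hstack([cv2.resize(a,(500,300),interpolation=2),cv2.resize(b,(250,300),interpolation=2)]))
E
```

```text
[ 452.16914395 -259.15803477  191.32084609]
((452.8827209472656, -263.29840087890625), (97.30213165283203, 15.22288990020752), 88.04795837402344, (np.int64(311), np.int64(143), np.int64(329), np.int64(251)))
[{'centre': [321.9, 189.7], 'p': 0.68}] [ 451.34563265 -261.47413417   64.        ]
((448.3416748046875, -254.1488037109375), (38.52809524536133, 129.0992889404297), 96.55334901809692, (np.int64(435), np.int64(168), np.int64(462), np.int64(183)))
```

View pics/f.png

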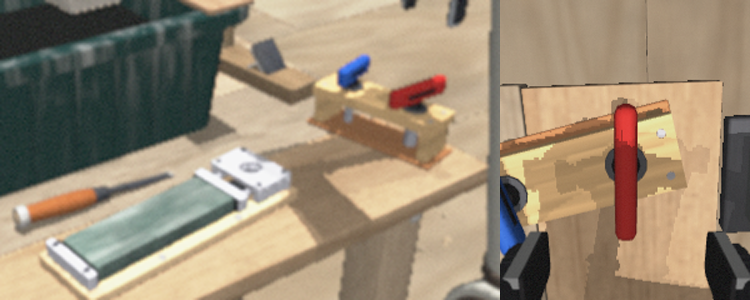

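The key stands back in its hole, in the same scene pixels as at the start (rows 168–183). The stone is clamped and nothing else has moved.

```bash
python3 -c "
from bench import arm
print(arm.job_done())"
```

```text
the job is handed in; nothing more can be done
None
```

The stone is clamped between jaw and end stop, turned an estimated 0.5 to 0.7 rad past contact, and the large key is back in its own rack hole, fully down; I handed the job in after about 23 s on the robot's clock.

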